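Press a worn bush out of a stirrer's bearing plate with a stepped drift

ROBOT

A 6-joint arm with a two-finger parallel gripper is mounted at the origin on the work surface. World frame = base frame: x ahead of the robot, y to its left, z up, the work surface at z = 0. Lengths are in m, angles in rad, forces in N, time in s.
With the tool pointing down it reaches from about 0.425 to 0.95 m from the base axis. Payload 14.7 kg.
Tool frame: the origin (TCP) lies at the very end of the fingers, on their centre line; the grasp point (between the pads) lies ctrl.grip_depth behind it (ctrl.grip_depth is the distance from the TCP to the grasp point, in m); z points along the fingers, y is the line along which they close (so a half turn about z gives the same grasp; the last joint's range is limited). The gripper opens to 85 mm and grips with 20 to 120 N. Pads are 22 mm wide; open, the fingers measure 114 mm over their backs; the gripper's body (76 mm by 85 mm) begins 54 mm behind the grasp point. The pads swing forward as they close: fully open they stand 13 mm farther back than shut.
Start: joints at [-1.237, 0.48, 1.596, -0, 1.065, -0.047], TCP at [0.242, -0.603, 0.231] pointing down, gripper open.
Joint ranges: [-2.75, 2.75], [-0.82, 2.05], [0.23, 2.67], [-1.56, 4.7], [0.09, 2.69], [-2.92, 2.92]. Speed limits (rad/s): [1.89, 1.89, 2.39, 3.01, 3.01, 3.01].

INTERFACE

Orientations are given as a rotation vector (axis times angle).
In Python, from bench import ctrl gives the robot as it stands. The module is installed in compiled form; this text tells all that it offers.
- The arm moves only by the tool arm_command, never from a script. Its arguments are lists of equal length, an entry for each row: "dr": the turn, a rotation vector about the tool's x, y, z in degrees, a list of three; "offset": the shift along the tool's x, y, z in m, a list of three; "grip": the gripper command: -1 is shut, 1 is fully open, values between are in proportion. In form: {"dr": [[rx, ry, rz], ...], "offset": [[tx, ty, tz], ...], "grip": [grip, ...]}. A call has 1 to 8 rows; each row is the pose to reach, as a shift and turn from the pose commanded when the call began, along the tool's axes at that moment; what a row does not reach only later rows make up. A row lasts 1/8 s, in which the tool goes at most 62.5 mm and 10.7 degrees, less where a joint would pass 70% of its speed; a pose out of reach is approached as far as the arm can. A call with a gripper value outside its range is refused whole. The fingers move at their own pace and stop on an object; "newtons" is the grip in N (left out, the last holds). Time passes only in rows, so rows that repeat a pose let the fingers close. It gives the time, the measured TCP pose, the force, the opening and the grip force at its end, in the units of the state.
- ctrl.observe(): the state, without advancing time (a new reading comes with each control period).
- ctrl.capture(name): name is "side" or "top"; returns the picture (480x640x3 uint8, red, green, blue); there is no depth.
- ctrl.camera_params(name): a dict with "fx", "fy", "cx", "cy" (pixels), "k1" (the pictures are not rectified: a ray, as slopes to the right and down, at radius r is drawn at 1 + k1 r^2 times it, then the intrinsics apply), "R" (3x3) and "t" (3): a world point X has camera coordinates R X + t. Camera axes: x right, y down, z forward; pixel columns grow to the right and rows downward; lengths in m; the calibration is good to about 2 mm. A picture is of the moment at which its call begins. camera_params takes no time and is no camera call.
- ctrl.close_job(): hands the job in; it is judged then, once.
The state is a dict: "t": time; "q": joint angles; "joint_vel": joint speeds; "joint_torque": joint torques, N m; "tool_pos": TCP position; "orientation": TCP orientation; "contact_force": force on the tool from outside, world axes, zero at the start; "ft_torque": the same for the moment, N m; "opening": finger opening in m; "finger_force": force on a finger pad.
Only numpy, scipy, OpenCV 4.12 (cv2) and the standard library are available. Lean on these libraries where they do the work, as an engineer would, in place of code of your own. Each camera call takes 0.05 s, during which the arm holds its last target. There are 200 camera calls.

TASK

Take the steel drift with the orange grip out of its stand, feel for the hole of the worn brass bush in the blue stirrer bearing plate, and press the bush steadily down through the plate until it drops out underneath into the catch dish; at no time lean on the plate or the bush with more than 35 N. Then draw the drift out, lower it gently back into its stand until its collar rests on top, let go, and leave the beaker, the new bush and the screwdriver alone.

Things in the scene. Friction and masses are not known exactly. Their poses are not given: they have to be found in the camera images.
- block: press-out stand, fixed to the bench: dark steel base 110 x 168 x 10 mm (x, y, z), two bright parallels that carry the blue bearing plate, a strap clamp with a nut over each y edge of the plate (up to 104 mm high, over 34 mm from the middle along y), and below the plate a black catch dish, open to front and back. Origin: centre of the underside, on the bench; z up
- plate_top (a point): point on the stand's middle axis, level with the top of the plate, 90 mm above the bench (plate 90 x 90 x 25 mm, underside 65 mm above the bench; it does not move). The plate was strapped on by hand: its one vertical bore, 20 mm wide, is NOT measured; its centre lies anywhere within 6 mm of this point along the stand's x and along its y. Find it by feel or eye
- bush (a joint): how far the worn brass bush has gone down, in m. The bush (20 mm outside, 14 mm inside, 24 mm long) sits tight in the bore and slides under some 8 to 18 N. 0: its top level with the plate's top; it starts at 0 to 0.003; it lets go of the bore at about 0.024 and drops (it may hang on the drift's nose until that is drawn out); 0.053: lying in the catch dish
- drift: stepped steel drift, 114 mm long, about 0.2 kg, upright in its stand at the start. Origin: centre of the tip of its nose; z along its axis to the grip. From the tip up: nose 12 mm wide, 12 mm long, with a 1.5 mm chamfer (tip face 9 mm wide), goes into the bush's hole; shank 17 mm wide up to 58 mm, its shoulder pushes the bush and follows it through the bore
- drift_collar (a point): on the drift's axis, 64 mm above its tip: the top of its collar (30 mm wide, 6 mm thick). The orange grip, round, 16 mm wide, rises 50 mm from here; hold it with the fingertips just above the collar. z along the axis to the grip
- holder: stand of the drift, a fixed grey block 70 x 70 x 66 mm with a vertical hole in its middle, 22 mm wide, 62 mm deep, open on top. Origin: centre of the underside, on the bench. With the drift home its collar rests on the stand's top and its tip is 8 mm above this origin
- beaker: clear plastic beaker with a handle, 90 mm wide, 115 mm tall; leave alone
- new_bush: new brass bush, a ring 20 mm wide, 24 mm tall, standing on the bench; leave alone
- driver: screwdriver with a red handle, 190 mm long, lying on the bench; leave alone
Not all that is in view belongs to the job. Of the things that look like the drift, the smallest one is meant.

How it is judged:
By the outcome, as a careful person would: the job done as asked, in the order asked, and still so for the second after the job is handed in, with the robot touching nothing.
It also fails if it takes over 72 s, if anything falls off the work surface, if the arm or the gripper's body presses on something with over 40 N, if the wrist force passes 120 N, or if a joint passes its speed limit or range.

## Working session

There is one attempt and no reset: what is moved stays moved. The work goes in short steps, Python scripts to look and compute and a tool call to move; the robot and the scene stay as the last step left them, time stands still between calls to the robot, and variables do not carry over. Pictures are saved under pics/ and viewed, at most 10 in all, crops included, and the job is handed in when it is done.

Besides the shell and the picture viewer there is one more tool, called after "Emit:" as name(argument=value, ...) on one line, values as JSON. arm_command: Moves the arm, as the interface text tells. Its arguments: {"type":"object","properties":{"dr":{"type":"array"},"offset":{"type":"array"},"grip":{"type":"array"},"newtons":{"type":"number"}},"required":["dr","offset","grip"]}

```bash
mkdir -p pics
cat > h.py <<'E'
import numpy as np, cv2
from scipy.spatial.transform import Rotation as Ro
from bench import ctrl
def snap(n,f):
    im=ctrl.capture(n); cv2.imwrite('pics/'+f,im[:,:,::-1]); return im
def ray(n,u,v):
    c=ctrl.camera_params(n); K=np.array([[c['fx'],0,c['cx']],[0,c['fy'],c['cy']],[0,0,1]])
    x,y=(u-c['cx'])/c['fx'],(v-c['cy'])/c['fy']; rd=np.hypot(x,y); r=rd
    for _ in range(30): r=rd/(1+c['k1']*r*r)
    s=r/rd if rd else 1
    R=np.array(c['R']); t=np.array(c['t'])
    return -R.T@t, R.T@np.array([x*s,y*s,1])
def atz(n,u,v,z):
    o,d=ray(n,u,v); return o+d*(z-o[2])/d[2]
def proj(n,X):
    c=ctrl.camera_params(n); p=np.array(c['R'])@np.array(X)+np.array(c['t']); a=p[:2]/p[2]
    a=a*(1+c['k1']*(a@a)); return np.array([c['fx']*a[0]+c['cx'],c['fy']*a[1]+c['cy']])
E
python3 - <<'E'
from h import *
snap('top','t0.png');snap('side','s0.png')
o=ctrl.observe();print(o,ctrl.grip_depth)
for n in('top','side'):
    c=ctrl.camera_params(n);print(n,c, -np.array(c['R']).T@np.array(c['t']))
E
```

```text
{'t': 0.1, 'q': array([-1.23662119e+00,  4.80766396e-01,  1.59680840e+00, -1.97710976e-05,
        1.06508172e+00, -4.65884844e-02]), 'joint_vel': array([ 0.00118333, -0.0009848 , -0.00140771, -0.00054813, -0.0020535 ,
       -0.00124588]), 'joint_torque': array([ 1.80042254e-03, -9.52255011e+01, -4.31039035e+01,  1.23194782e-04,
        5.30161837e-03, -8.69695918e-05]), 'tool_pos': array([ 0.24146098, -0.60309776,  0.23073925]), 'orientation': array([-3.08379624e+00, -5.94311594e-01,  2.66259245e-04]), 'contact_force': array([-0.57928513, -0.34876855,  0.33580636]), 'ft_torque': array([-0.0200429 , -0.00787607,  0.0226045 ]), 'finger_force': 0.0, 'opening': 0.0853567314041978} 0.0187
top {'fx': 456.942007194226, 'fy': 456.942007194226, 'cx': 318.6502754972153, 'cy': 240.29721432012178, 'k1': -0.04769633064969269, 'R': array([[-0.00478783, -0.99973531,  0.02250296],
       [-0.98961871,  0.00150463, -0.1437099 ],
       [ 0.143638  , -0.02295741, -0.98936398]]), 't': array([-0.01986351,  0.629577  ,  0.81323062])} [ 0.50613526 -0.00213587  0.89550452]
side {'fx': 614.1594669272582, 'fy': 614.1594669272582, 'cx': 327.44326266614445, 'cy': 242.54104416746094, 'k1': -0.16803808353340188, 'R': array([[-0.97324512, -0.22916373,  0.0166709 ],
       [-0.17748631,  0.70372858, -0.68794236],
       [ 0.14591964, -0.67249541, -0.72557383]]), 't': array([0.60558221, 0.17036697, 0.89261626])} [0.48936749 0.6191657  0.75476605]
```

View pics/t0.png

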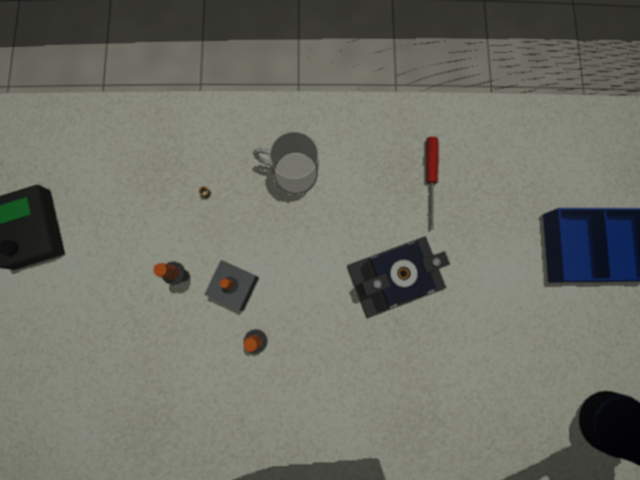

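View pics/s0.png

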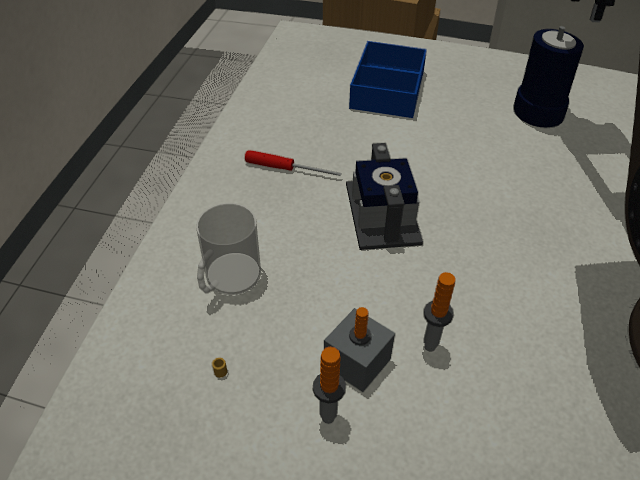

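Top view: three orange-gripped drifts, at (165,270), (252,343) (both bigger, standing free) and (228,284) (smallest, in the grey stand). I choose the one in the stand. The bush is at (404,273) in the top view and (386,176) in the side view. Next, one close crop of the choice and the bush.

Run:
```python
from h import *
T=cv2.imread('pics/t0.png');S=cv2.imread('pics/s0.png')
def c(I,u,v,w,h,f): return cv2.resize(I[v:v+h,u:u+w],None,fx=f,fy=f,interpolation=cv2.INTER_CUBIC)
a=np.hstack([c(T,198,252,66,66,6)[:300,:400]if 0 else c(T,195,252,80,60,5),c(T,355,235,100,75,4)])
b=np.hstack([c(S,310,290,100,100,3),c(S,345,135,80,120,2.5)[:300],c(S,366,160,40,30,5)if 0 else c(S,356,155,60,60,5)[:300]])
a=a[:, :800]; b=b[:, :800]
cv2.imwrite('pics/c0.png',np.vstack([a,np.hstack([b,np.zeros((300,800-b.shape[1],3),np.uint8)])]))
# automatic blobs
for n,I in(('top',T),('side',S)):
    hsv=cv2.cvtColor(I,cv2.COLOR_BGR2HSV)
    m=cv2.inRange(hsv,(4,150,90),(16,255,255)); k,_,st,ce=cv2.connectedComponentsWithStats(m)
    print(n,'orange',[(st[i].tolist(),ce[i].round(1).tolist()) for i in range(1,k) if st[i,4]>20])
    u0,v0=(404,273) if n=='top' else (386,176)
    w=cv2.inRange(hsv,(0,0,110),(180,60,255)); m2=np.zeros_like(w); cv2.circle(m2,(u0,v0),19,255,-1)
    ys,xs=np.nonzero(w&m2); print(n,'white',xs.min(),xs.max(),ys.min(),ys.max(),xs.mean(),ys.mean())
    br=cv2.inRange(hsv,(12,70,40),(32,255,255)); cv2.circle(m2,(u0,v0),14,255,-1)
    ys,xs=np.nonzero(br&m2); print(n,'brass',xs.min(),xs.max(),ys.min(),ys.max(),xs.mean(),ys.mean())
```

```text
top orange [([154, 264, 13, 12, 127], [160.0, 269.3]), ([220, 279, 11, 9, 74], [224.3, 282.8]), ([244, 336, 17, 16, 180], [250.7, 343.5])]
top white 391 416 260 286 403.52785145888595 273.0981432360743
top brass 398 409 268 278 403.4651162790698 272.8720930232558
side orange [([438, 272, 17, 14, 169], [446.6, 278.7]), ([356, 307, 12, 12, 95], [361.5, 311.9]), ([320, 346, 20, 22, 263], [329.6, 355.2])]
side white 373 400 158 192 386.8125 176.59375
side brass 380 392 173 180 385.9864864864865 176.0810810810811
```

View pics/c0.png

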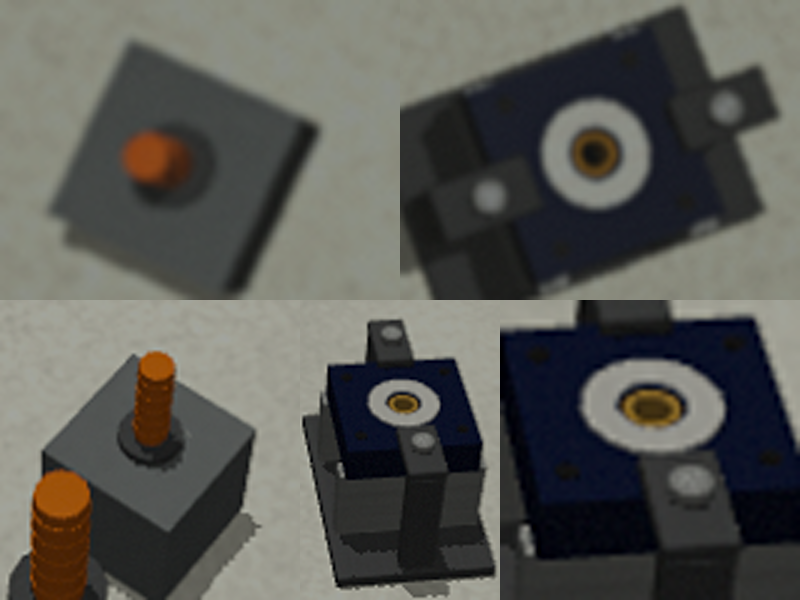

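Run:
```python
from h import *
def tri(pt,ps):
    A=[];B=[]
    for n,p in(('top',pt),('side',ps)):
        o,d=ray(n,*p);d/=np.linalg.norm(d);P=np.eye(3)-np.outer(d,d);A.append(P);B.append(P@o)
    return np.linalg.solve(A[0]+A[1],B[0]+B[1])
np.set_printoptions(precision=4,suppress=True)
print('grip',tri((224.6,283.4),(361.7,312)),atz('top',224.6,283.4,.122),atz('side',361.7,312,.122))
print('collar',atz('top',229.4,285,.072),atz('side',360.7,336.7,.072))
print('bush',tri((403.6,273.1),(386,176.1)),atz('top',403.6,273.1,.0885),atz('side',386,176.1,.0885))
print('white',atz('top',403.5,273.1,.09))
a=atz('top',355+90/4,235+197/4,.104);b=atz('top',355+325/4,235+107/4,.104);print('nuts',a,b,'mid',(a+b)/2,np.degrees(np.arctan2(*(a-b)[[1,0]])))
for p in[(130,40),(315,123),(52,212),(240,292)]:print(atz('top',195+p[0]/5,252+p[1]/5,.066))
```

```text
grip [0.5457 0.1393 0.1187] [0.5453 0.1387 0.122 ] [0.5456 0.1418 0.122 ]
collar [0.545  0.1391 0.072 ] [0.5433 0.1452 0.072 ]
bush [ 0.5637 -0.1716  0.0887] [ 0.5642 -0.1716  0.0885] [ 0.5633 -0.1718  0.0885]
white [ 0.564  -0.1711  0.09  ]
nuts [ 0.5439 -0.1222  0.104 ] [ 0.5827 -0.2267  0.104 ] mid [ 0.5633 -0.1745  0.104 ] 110.36202317632643
[0.5906 0.1564 0.066 ]
[0.5603 0.0888 0.066 ]
[0.5285 0.183  0.066 ]
[0.4998 0.1149 0.066 ]
```

```bash
cat >> h.py <<'E'
np.set_printoptions(precision=4,suppress=True)
def need(X):
    "offset in tool axes from measured pose to world point X, and tilt"
    o=ctrl.observe(); R=Ro.from_rotvec(o['orientation']).as_matrix()
    print('t',o['t'],'pos',o['tool_pos'],'off',R.T@(np.array(X)-o['tool_pos']),'F',o['contact_force'],'open',o['opening']); return R
E
python3 - <<'E'
from h import *
R=need((.545,.139,.26));print(R)
print(R.T@[.545-.2415,.139+.603,.03], atz('side',543,115,0),proj('side',ctrl.observe()['tool_pos']),proj('top',ctrl.observe()['tool_pos']))
print('decoys',atz('side',433,345,0),atz('side',329,418,0),atz('top',160,269,.16),atz('top',250.7,343.5,.15))
E
```

```text
t 0.1 pos [ 0.2415 -0.6031  0.2307] off [ 0.5576 -0.5762 -0.0286] F [-0.5793 -0.3488  0.3358] open 0.0853567314041978
[[ 0.9284  0.3716 -0.0004]
 [ 0.3716 -0.9284  0.001 ]
 [ 0.     -0.0011 -1.    ]]
[ 0.5575 -0.5761 -0.0294] [ 0.2676 -0.5757  0.    ] [581.7593  16.4998] [718.3991 483.0669]
decoys [0.4417 0.0848 0.    ] [0.5644 0.2363 0.    ] [0.5666 0.2364 0.16  ] [0.448  0.0899 0.15  ]
```

Emit:
arm_command(dr=[[0,0,0],[0,0,0],[0,0,0],[0,0,0],[0,0,0],[0,0,0],[0,0,0],[0,0,0]], offset=[[0,0,-0.03],[0.042,-0.043,-0.04],[0.084,-0.086,-0.04],[0.126,-0.13,-0.04],[0.168,-0.174,-0.04],[0.21,-0.217,-0.04],[0.252,-0.26,-0.04],[0.294,-0.304,-0.04]], grip=[0,0,0,0,0,0,0,0])

```text
t: 1.1
tool_pos: [0.4019, -0.2101, 0.2713]
orientation: [3.085, 0.594, 0.0]
contact_force: [1.0, -0.5, -0.2]
opening: 0.0425
finger_force: 0.0
```

```bash
python3 -c "
from h import *
need((.545,.139,.16))"
```

```text
t 1.1 pos [ 0.4019 -0.2101  0.2713] off [ 0.2625 -0.271   0.1113] F [ 0.9713 -0.4522 -0.2002] open 0.04250529768202756
```

Emit:
arm_command(dr=[[0,0,0],[0,0,0],[0,0,0],[0,0,0],[0,0,0],[0,0,0],[0,0,0],[0,0,0]], offset=[[0.043,-0.045,0],[0.086,-0.089,0],[0.13,-0.134,0],[0.174,-0.178,0.0],[0.218,-0.223,0.03],[0.262,-0.27,0.07],[0.262,-0.271,0.11],[0.262,-0.271,0.11]], grip=[0,0,0,0,0,0,0,0], newtons=100)

```text
t: 2.1
tool_pos: [0.5417, 0.1378, 0.1579]
orientation: [-3.084, -0.598, 0.011]
contact_force: [-0.5, 0.1, -0.0]
opening: 0.043
finger_force: 0.0
```

```bash
python3 -c "
from h import *
S=snap('side','s1.png');T=snap('top','t1.png')
R=need((.545,.139,.077))
p=ctrl.observe()['tool_pos'];print(proj('top',p),proj('side',p))
I=cv2.imread('pics/s1.png')[230:390,280:440];J=cv2.imread('pics/t1.png')[200:360,150:310]
cv2.imwrite('pics/c1.png',cv2.resize(np.hstack([I,J]),None,fx=2.5,fy=2.5,interpolation=2))"
```

```text
t 2.2 pos [0.5438 0.1367 0.1616] off [ 0.002  -0.0017  0.0846] F [ 0.3388 -0.5722  0.7741] open 0.04269183375256249
[221.337  283.0834] [365.7595 289.8678]
```

View pics/c1.png

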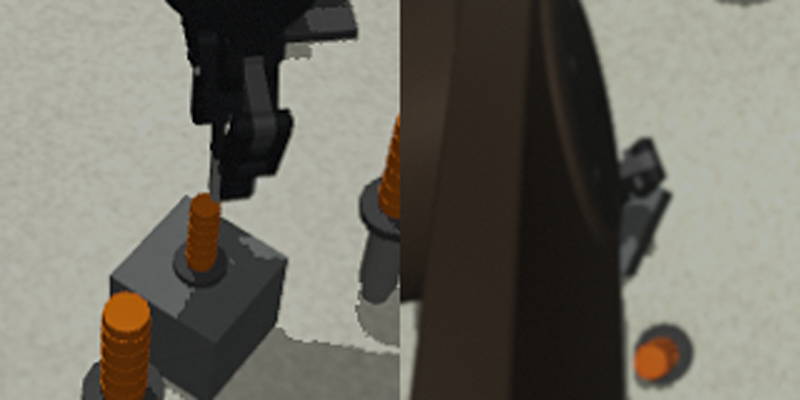

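The pads straddle the grip of the drift in the stand (grip top at crop (205,200)), and the TCP is about 3 mm off. Correcting and descending.

Emit:
arm_command(dr=[[0,0,0],[0,0,0],[0,0,0],[0,0,0],[0,0,0],[0,0,0]], offset=[[0.003,-0.002,0.02],[0.003,-0.002,0.05],[0.003,-0.002,0.075],[0.003,-0.002,0.084],[0.003,-0.002,0.084],[0.003,-0.002,0.084]], grip=[0,0,0,0,0,0])

```text
t: 2.95
tool_pos: [0.547, 0.1399, 0.0787]
orientation: [-3.085, -0.594, -0.003]
contact_force: [-0.3, -0.4, 0.8]
opening: 0.0425
finger_force: 0.0
```

Emit:
arm_command(dr=[[0,0,0],[0,0,0],[0,0,0],[0,0,0],[0,0,0],[0,0,0]], offset=[[0,0,0],[0,0,0],[0,0,0],[0,0,0],[0,0,0],[0,0,0]], grip=[-0.4,-0.55,-0.65,-0.8,-1,-1], newtons=40)

```text
t: 3.7
tool_pos: [0.5463, 0.1401, 0.0777]
orientation: [3.085, 0.595, 0.001]
contact_force: [-2.4, -0.8, 7.1]
opening: 0.015
finger_force: 38.8
```

```bash
python3 -c "
from h import *
R=need((.545,.139,.077));print(ctrl.observe()['finger_force'],ctrl.observe()['orientation'])
S=snap('side','s2.png');
I=cv2.imread('pics/s2.png')[230:390,280:440]
cv2.imwrite('pics/c2.png',cv2.resize(I,None,fx=3,fy=3,interpolation=2))"
```

```text
t 3.7 pos [0.5463 0.1401 0.0777] off [-0.0016  0.0005  0.0007] F [-2.449  -0.7503  7.1058] open 0.015049466669253784
38.777602314949036 [3.0848 0.5947 0.0008]
```

View pics/c2.png

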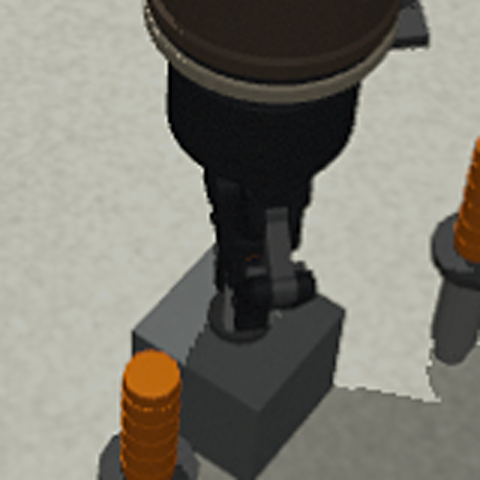

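Held with the fingertips just above the collar at (240,320). Firming up the grip and lifting.

Emit:
arm_command(dr=[[0,0,0],[0,0,0],[0,0,0],[0,0,0],[0,0,0],[0,0,0],[0,0,0],[0,0,0]], offset=[[0,0,0],[0,0,-0.01],[0,0,-0.03],[0,0,-0.06],[0,0,-0.09],[0,0,-0.12],[-0.01,0.03,-0.14],[-0.022,0.065,-0.14]], grip=[-1,-1,-1,-1,-1,-1,-1,-1], newtons=100)

```text
t: 4.75
tool_pos: [0.5507, 0.0713, 0.2194]
orientation: [3.084, 0.597, 0.005]
contact_force: [0.8, -0.7, -3.0]
opening: 0.014
finger_force: 97.6
```

Emit:
arm_command(dr=[[0,0,0],[0,0,0],[0,0,0],[0,0,0],[0,0,0],[0,0,0],[0,0,0],[0,0,0]], offset=[[-0.015,0.045,0],[-0.03,0.09,0],[-0.045,0.135,0],[-0.06,0.18,0],[-0.072,0.215,0.02],[-0.0776,0.231,0.035],[-0.0776,0.231,0.04],[-0.0776,0.231,0.04]], grip=[-1,-1,-1,-1,-1,-1,-1,-1])

```text
t: 5.75
tool_pos: [0.5634, -0.1708, 0.1771]
orientation: [-3.084, -0.595, 0.001]
contact_force: [-0.0, -0.1, -2.3]
opening: 0.0137
finger_force: 97.7
```

```bash
python3 -c "
from h import *
R=need((.564,-.1717,.17));o=ctrl.observe();print(o['finger_force'],o['orientation'],o['ft_torque'])
S=snap('side','s3.png');snap('top','t3.png')
p=o['tool_pos'];print(proj('side',p-[0,0,.0697]),proj('side',p-[0,0,.0057]),proj('top',p-[0,0,.0697]))
I=cv2.imread('pics/s3.png')[80:230,330:450];J=cv2.imread('pics/t3.png')[200:350,330:450]
cv2.imwrite('pics/c3.png',cv2.resize(np.hstack([I,J]),None,fx=3.3,fy=3.3,interpolation=2))"
```

```text
t 5.75 pos [ 0.5634 -0.1708  0.1771] off [0.0002 0.0011 0.0071] F [-0.0083 -0.1366 -2.2593] open 0.013663363681828848
97.74380207061768 [-3.0839 -0.5951  0.0013] [-0.0241 -0.0175 -0.0052]
[386.8197 167.7775] [390.1781 136.577 ] [405.3687 272.7657]
```

View pics/c3.png

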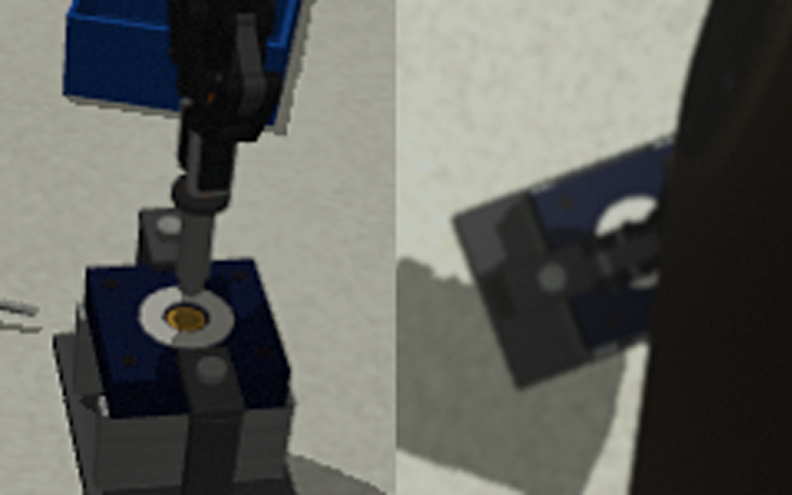

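Drift hangs straight with its tip at crop (190,292) and the bush at (186,319); both collar and tip sit about 0.8 px off prediction, a small calibration bias that I'll subtract.

```bash
python3 -c "
from h import *
S=cv2.imread('pics/s3.png');hsv=cv2.cvtColor(S,cv2.COLOR_BGR2HSV)
br=cv2.inRange(hsv,(12,70,40),(32,255,255));ys,xs=np.nonzero(br[165:190,375:400]);print(xs.min()+375,xs.max()+375,ys.min()+165,ys.max()+165,xs.mean()+375,ys.mean()+165)
b=atz('side',385.5,175.4,.0885);print(b);need((b[0],b[1],.162))
print(atz('side',386.2,176.3,.0885))"
```

```text
380 391 173 180 385.7887323943662 176.1549295774648
[ 0.5644 -0.1734  0.0885]
t 5.85 pos [ 0.5639 -0.1708  0.1778] off [-0.0005  0.0026  0.0158] F [-0.0154  0.6539 -1.2942] open 0.014047867500746181
[ 0.5629 -0.1714  0.0885]
```

Emit:
arm_command(dr=[[0,0,0],[0,0,0],[0,0,0],[0,0,0]], offset=[[0,0.002,0.005],[0,0.002,0.01],[0,0.002,0.014],[0,0.002,0.015]], grip=[-1,-1,-1,-1])

```text
t: 6.35
tool_pos: [0.5642, -0.1736, 0.1619]
orientation: [-3.084, -0.594, 0.001]
contact_force: [0.6, -0.3, -1.9]
opening: 0.0136
finger_force: 97.7
```

Emit:
arm_command(dr=[[0,0,0],[0,0,0],[0,0,0]], offset=[[0,0,0.001],[0,0,0.002],[0,0,0.002]], grip=[-1,-1,-1])

```text
t: 6.72
tool_pos: [0.5644, -0.1737, 0.1603]
orientation: [-3.085, -0.594, -0.0]
contact_force: [-0.3, -0.3, -2.4]
opening: 0.0137
finger_force: 97.7
```

Emit:
arm_command(dr=[[0,0,0],[0,0,0]], offset=[[0,0,0.001],[0,0,0.001]], grip=[-1,-1])

```text
t: 6.98
tool_pos: [0.5644, -0.1737, 0.1593]
orientation: [-3.085, -0.595, 0.0]
contact_force: [-0.3, -1.2, -2.5]
opening: 0.0136
finger_force: 97.7
```

Emit:
arm_command(dr=[[0,0,0],[0,0,0]], offset=[[0,0.0,0.001],[0,0.0,0.001]], grip=[-1,-1])

```text
t: 7.22
tool_pos: [0.5644, -0.1737, 0.1583]
orientation: [3.085, 0.595, 0.0]
contact_force: [0.3, -0.4, -1.6]
opening: 0.0138
finger_force: 97.8
```

Emit:
arm_command(dr=[[0,0,0],[0,0,0]], offset=[[0,0,0.001],[0,0,0.001]], grip=[-1,-1])

```text
t: 7.48
tool_pos: [0.5642, -0.1734, 0.1572]
orientation: [-3.084, -0.594, 0.0]
contact_force: [0.7, 2.7, -1.4]
opening: 0.0138
finger_force: 97.6
```

Lateral push of +2.7 N in y as the chamfer touches: shift 1 mm towards +y.

Emit:
arm_command(dr=[[0,0,0],[0,0,0]], offset=[[0.0004,-0.001,0],[0.0004,-0.001,0.0005]], grip=[-1,-1])

```text
t: 7.72
tool_pos: [0.5644, -0.1726, 0.1567]
orientation: [3.085, 0.595, -0.0]
contact_force: [-0.8, 0.6, -0.9]
opening: 0.0137
finger_force: 97.7
```

Emit:
arm_command(dr=[[0,0,0],[0,0,0]], offset=[[0,0,0.001],[0,0,0.001]], grip=[-1,-1])

```text
t: 7.98
tool_pos: [0.5642, -0.1724, 0.1556]
orientation: [-3.084, -0.594, 0.001]
contact_force: [0.3, 2.1, -2.5]
opening: 0.014
finger_force: 97.6
```

Emit:
arm_command(dr=[[0,0,0],[0,0,0]], offset=[[0.0003,-0.0007,0],[0.0003,-0.0007,0.001]], grip=[-1,-1])

```text
t: 8.22
tool_pos: [0.5645, -0.1719, 0.1548]
orientation: [3.085, 0.595, 0.0]
contact_force: [0.1, 0.6, -2.5]
opening: 0.0139
finger_force: 97.6
```

Emit:
arm_command(dr=[[0,0,0],[0,0,0]], offset=[[0,0,0.001],[0,0,0.0015]], grip=[-1,-1])

```text
t: 8.48
tool_pos: [0.5644, -0.1719, 0.1532]
orientation: [3.085, 0.595, -0.0]
contact_force: [0.9, 0.2, -1.7]
opening: 0.0141
finger_force: 97.6
```

Emit:
arm_command(dr=[[0,0,0],[0,0,0],[0,0,0]], offset=[[0,-0.0003,0.001],[0,-0.0003,0.002],[0,-0.0003,0.003]], grip=[-1,-1,-1])

```text
t: 8.85
tool_pos: [0.5643, -0.1716, 0.1502]
orientation: [3.085, 0.595, 0.0]
contact_force: [0.4, 0.4, -2.7]
opening: 0.0138
finger_force: 97.6
```

Emit:
arm_command(dr=[[0,0,0],[0,0,0],[0,0,0]], offset=[[0,0,0.001],[0,0,0.0015],[0,0,0.002]], grip=[-1,-1,-1])

```text
t: 9.22
tool_pos: [0.5643, -0.1716, 0.1483]
orientation: [-3.085, -0.594, -0.0]
contact_force: [-0.2, 0.2, -2.4]
opening: 0.0135
finger_force: 97.6
```

Emit:
arm_command(dr=[[0,0,0],[0,0,0]], offset=[[0,0,0.0005],[0,0,0.001]], grip=[-1,-1])

```text
t: 9.48
tool_pos: [0.5643, -0.1716, 0.1473]
orientation: [3.085, 0.595, 0.0]
contact_force: [0.0, 0.4, -2.5]
opening: 0.0138
finger_force: 97.6
```

Emit:
arm_command(dr=[[0,0,0],[0,0,0]], offset=[[0,0,0.0005],[0,0,0.001]], grip=[-1,-1])

```text
t: 9.72
tool_pos: [0.5644, -0.1716, 0.1465]
orientation: [3.085, 0.595, 0.0]
contact_force: [-0.6, 0.5, 5.6]
opening: 0.0139
finger_force: 97.7
```

Emit:
arm_command(dr=[[0,0,0],[0,0,0]], offset=[[0,0,0.0005],[0,0,0.001]], grip=[-1,-1])

```text
t: 9.98
tool_pos: [0.5645, -0.1716, 0.1457]
orientation: [3.085, 0.594, 0.001]
contact_force: [-1.1, 1.9, 4.6]
opening: 0.0138
finger_force: 97.7
```

Emit:
arm_command(dr=[[0,0,0],[0,0,0]], offset=[[0,0,0.0005],[0,0,0.001]], grip=[-1,-1])

```text
t: 10.22
tool_pos: [0.5645, -0.1715, 0.1447]
orientation: [3.085, 0.595, 0.001]
contact_force: [-0.7, 0.5, 6.4]
opening: 0.014
finger_force: 97.7
```

Emit:
arm_command(dr=[[0,0,0],[0,0,0],[0,0,0],[0,0,0],[0,0,0],[0,0,0]], offset=[[0,0,0.0005],[0,0,0.001],[0,0,0.0015],[0,0,0.002],[0,0,0.0025],[0,0,0.003]], grip=[-1,-1,-1,-1,-1,-1])

```text
t: 10.98
tool_pos: [0.5645, -0.1716, 0.1417]
orientation: [3.085, 0.595, 0.001]
contact_force: [-1.1, 2.1, 5.0]
opening: 0.0139
finger_force: 97.7
```

Emit:
arm_command(dr=[[0,0,0],[0,0,0],[0,0,0],[0,0,0],[0,0,0],[0,0,0]], offset=[[0,0,0.0005],[0,0,0.001],[0,0,0.0015],[0,0,0.002],[0,0,0.0025],[0,0,0.003]], grip=[-1,-1,-1,-1,-1,-1])

```text
t: 11.72
tool_pos: [0.5645, -0.1716, 0.1387]
orientation: [3.085, 0.594, 0.001]
contact_force: [-1.3, 0.6, 5.5]
opening: 0.0132
finger_force: 97.7
```

Emit:
arm_command(dr=[[0,0,0],[0,0,0],[0,0,0],[0,0,0],[0,0,0],[0,0,0]], offset=[[0,0,0.0005],[0,0,0.001],[0,0,0.0015],[0,0,0.002],[0,0,0.0025],[0,0,0.003]], grip=[-1,-1,-1,-1,-1,-1])

```text
t: 12.48
tool_pos: [0.5645, -0.1716, 0.1357]
orientation: [3.085, 0.595, 0.001]
contact_force: [-2.4, 1.4, 6.1]
opening: 0.0139
finger_force: 97.7
```

Emit:
arm_command(dr=[[0,0,0],[0,0,0],[0,0,0],[0,0,0],[0,0,0],[0,0,0],[0,0,0],[0,0,0]], offset=[[0,0,0.0005],[0,0,0.001],[0,0,0.0015],[0,0,0.002],[0,0,0.0025],[0,0,0.003],[0,0,0.0035],[0,0,0.004]], grip=[-1,-1,-1,-1,-1,-1,-1,-1])

```text
t: 13.48
tool_pos: [0.5645, -0.1716, 0.1317]
orientation: [3.085, 0.595, 0.001]
contact_force: [-1.6, 0.8, 4.0]
opening: 0.0135
finger_force: 97.7
```

Emit:
arm_command(dr=[[0,0,0],[0,0,0],[0,0,0],[0,0,0],[0,0,0],[0,0,0],[0,0,0],[0,0,0]], offset=[[0,0,0.0005],[0,0,0.001],[0,0,0.0015],[0,0,0.002],[0,0,0.0025],[0,0,0.003],[0,0,0.0035],[0,0,0.004]], grip=[-1,-1,-1,-1,-1,-1,-1,-1])

```text
t: 14.48
tool_pos: [0.5644, -0.1716, 0.1273]
orientation: [3.085, 0.595, 0.0]
contact_force: [-0.2, 0.1, 3.2]
opening: 0.0136
finger_force: 97.8
```

Emit:
arm_command(dr=[[0,0,0],[0,0,0],[0,0,0],[0,0,0],[0,0,0],[0,0,0]], offset=[[0,0,0.0005],[0,0,0.001],[0,0,0.0015],[0,0,0.002],[0,0,0.0025],[0,0,0.003]], grip=[-1,-1,-1,-1,-1,-1])

```text
t: 15.22
tool_pos: [0.5641, -0.1715, 0.124]
orientation: [-3.085, -0.595, 0.001]
contact_force: [-0.5, 0.1, -2.8]
opening: 0.0135
finger_force: 97.9
```

Emit:
arm_command(dr=[[0,0,0],[0,0,0],[0,0,0],[0,0,0]], offset=[[0,0,0.0005],[0,0,0.001],[0,0,0.0015],[0,0,0.002]], grip=[-1,-1,-1,-1])

```text
t: 15.72
tool_pos: [0.5643, -0.1715, 0.1223]
orientation: [-3.085, -0.595, 0.0]
contact_force: [-0.4, -0.4, -1.6]
opening: 0.014
finger_force: 97.9
```

Emit:
arm_command(dr=[[0,0,0],[0,0,0],[0,0,0],[0,0,0],[0,0,0],[0,0,0],[0,0,0],[0,0,0]], offset=[[0,0,-0.002],[0,0,-0.004],[0,0,-0.008],[0,0,-0.012],[0,0,-0.018],[0,0,-0.026],[0,0,-0.036],[0,0,-0.046]], grip=[-1,-1,-1,-1,-1,-1,-1,-1])

```text
t: 16.73
tool_pos: [0.5644, -0.1716, 0.1692]
orientation: [3.085, 0.595, 0.0]
contact_force: [0.4, 0.8, -2.3]
opening: 0.0137
finger_force: 97.9
```

```bash
python3 -c "
from h import *
need((.564,-.1717,.17))
snap('side','s4.png')
I=cv2.imread('pics/s4.png')[130:270,330:450]
cv2.imwrite('pics/c4.png',cv2.resize(I,None,fx=4,fy=4,interpolation=2))"
```

```text
t 16.725 pos [ 0.5644 -0.1716  0.1692] off [-0.0004 -0.     -0.0008] F [ 0.3952  0.8176 -2.32  ] open 0.013748946290884504
```

View pics/c4.png

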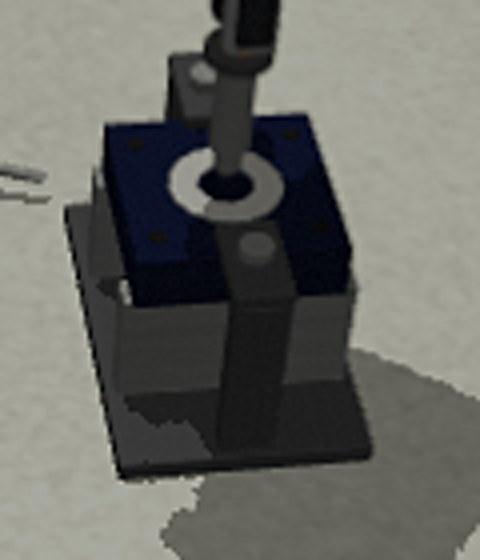

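The bore at crop (226,183) is empty and shows dark, and the nose is bare, so the bush has dropped. Returning the drift to its stand.

Emit:
arm_command(dr=[[0,0,0],[0,0,0],[0,0,0],[0,0,0],[0,0,0],[0,0,0],[0,0,0],[0,0,0]], offset=[[0,0,-0.03],[0.01,-0.03,-0.05],[0.025,-0.075,-0.05],[0.04,-0.12,-0.05],[0.055,-0.165,-0.05],[0.07,-0.21,-0.05],[0.085,-0.255,-0.05],[0.099,-0.296,-0.05]], grip=[-1,-1,-1,-1,-1,-1,-1,-1])

```text
t: 17.77
tool_pos: [0.5459, 0.1417, 0.2186]
orientation: [-3.085, -0.595, -0.001]
contact_force: [0.5, 0.1, -2.5]
opening: 0.0139
finger_force: 97.9
```

Emit:
arm_command(dr=[[0,0,0],[0,0,0],[0,0,0],[0,0,0]], offset=[[0,0,0],[0,0,0.03],[0,0,0.06],[0,0,0.06]], grip=[-1,-1,-1,-1])

```text
t: 18.27
tool_pos: [0.5448, 0.1392, 0.1568]
orientation: [3.085, 0.594, -0.006]
contact_force: [0.1, 0.2, -2.4]
opening: 0.0138
finger_force: 98.1
```

```bash
python3 -c "
from h import *
need((.5463,.1401,.142))"
```

```text
t 18.275 pos [0.5448 0.1392 0.1568] off [ 0.0018 -0.0003  0.0148] F [ 0.0696  0.2447 -2.3974] open 0.013796424141026501
```

Emit:
arm_command(dr=[[0,0,0],[0,0,0]], offset=[[0,0,0.005],[0,0,0.005]], grip=[-1,-1])

```text
t: 18.52
tool_pos: [0.5467, 0.1399, 0.1541]
orientation: [-3.085, -0.594, -0.002]
contact_force: [-0.4, -0.2, -1.8]
opening: 0.0139
finger_force: 98.1
```

```bash
python3 -c "
from h import *
need((.5463,.1401,.142))
snap('side','s5.png')
I=cv2.imread('pics/s5.png')[240:390,290:430]
cv2.imwrite('pics/c5.png',cv2.resize(I,None,fx=4,fy=4,interpolation=2))"
```

```text
t 18.525 pos [0.5467 0.1399 0.1541] off [-0.0003 -0.0003  0.0121] F [-0.3525 -0.2081 -1.8318] open 0.013924759736131274
```

View pics/c5.png

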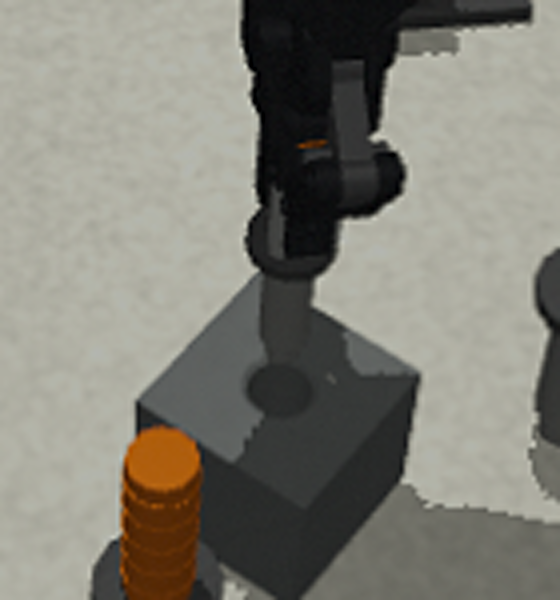

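The drift's axis (tip at (282,363)) lines up with the stand's hole at (279,390). Lowering.

Emit:
arm_command(dr=[[0,0,0],[0,0,0],[0,0,0],[0,0,0],[0,0,0],[0,0,0],[0,0,0],[0,0,0]], offset=[[0,0,0.005],[0,0,0.01],[0,0,0.014],[0,0,0.018],[0,0,0.022],[0,0,0.026],[0,0,0.03],[0,0,0.034]], grip=[-1,-1,-1,-1,-1,-1,-1,-1])

```text
t: 19.58
tool_pos: [0.5462, 0.14, 0.1191]
orientation: [3.085, 0.595, 0.0]
contact_force: [0.0, 0.5, -2.6]
opening: 0.0137
finger_force: 98.2
```

Emit:
arm_command(dr=[[0,0,0],[0,0,0],[0,0,0],[0,0,0],[0,0,0],[0,0,0],[0,0,0],[0,0,0]], offset=[[0,0,0.005],[0,0,0.01],[0,0,0.015],[0,0,0.02],[0,0,0.025],[0,0,0.03],[0,0,0.034],[0,0,0.034]], grip=[-1,-1,-1,-1,-1,-1,-1,-1])

```text
t: 20.58
tool_pos: [0.546, 0.14, 0.085]
orientation: [3.085, 0.595, -0.001]
contact_force: [0.7, 0.2, -2.1]
opening: 0.0138
finger_force: 98.2
```

Emit:
arm_command(dr=[[0,0,0],[0,0,0],[0,0,0],[0,0,0],[0,0,0]], offset=[[0,0,0.002],[0,0,0.004],[0,0,0.005],[0,0,0.006],[0,0,0.006]], grip=[-1,-1,-1,-1,-1])

```text
t: 21.2
tool_pos: [0.5462, 0.14, 0.0793]
orientation: [-3.085, -0.594, 0.0]
contact_force: [0.2, 0.1, -2.2]
opening: 0.0137
finger_force: 98.2
```

Emit:
arm_command(dr=[[0,0,0],[0,0,0],[0,0,0]], offset=[[0,0,0.0005],[0,0,0.001],[0,0,0.001]], grip=[-1,-1,-1])

```text
t: 21.58
tool_pos: [0.5462, 0.14, 0.0783]
orientation: [3.085, 0.594, -0.0]
contact_force: [0.5, -1.3, -1.8]
opening: 0.0141
finger_force: 98.2
```

Emit:
arm_command(dr=[[0,0,0],[0,0,0],[0,0,0]], offset=[[0,0,0.0004],[0,0,0.0006],[0,0,0.0006]], grip=[-1,-1,-1])

```text
t: 21.95
tool_pos: [0.5463, 0.1401, 0.0779]
orientation: [3.085, 0.595, 0.0]
contact_force: [-1.5, -1.0, 4.3]
opening: 0.0139
finger_force: 98.6
```

Emit:
arm_command(dr=[[0,0,0],[0,0,0],[0,0,0]], offset=[[0,0,0.0003],[0,0,0.0005],[0,0,0.0005]], grip=[-1,-1,-1])

```text
t: 22.32
tool_pos: [0.5463, 0.1401, 0.0778]
orientation: [-3.085, -0.595, -0.001]
contact_force: [-4.1, -0.8, 14.4]
opening: 0.0139
finger_force: 99.7
```

Seated. Easing off and releasing gently.

Emit:
arm_command(dr=[[0,0,0],[0,0,0],[0,0,0],[0,0,0],[0,0,0],[0,0,0],[0,0,0],[0,0,0]], offset=[[0,0,-0.0006],[0,0,-0.0006],[0,0,-0.0006],[0,0,-0.0006],[0,0,-0.0006],[0,0,-0.0006],[0,0,-0.0006],[0,0,-0.0006]], grip=[-1,-0.6,-0.5,-0.35,-0.2,0,0,0], newtons=40)

```text
t: 23.32
tool_pos: [0.5462, 0.14, 0.0778]
orientation: [-3.085, -0.595, -0.0]
contact_force: [-0.7, 0.2, -0.6]
opening: 0.0427
finger_force: 0.0
```

Emit:
arm_command(dr=[[0,0,0],[0,0,0],[0,0,0],[0,0,0],[0,0,0],[0,0,0],[0,0,0],[0,0,0]], offset=[[0,0,-0.005],[0,0,-0.02],[0,0,-0.05],[0,0,-0.09],[0,0,-0.13],[0.0,0.05,-0.15],[0,0.1,-0.15],[0,0.15,-0.15]], grip=[0,0,0,0,0,0,0,0])

```text
t: 24.32
tool_pos: [0.6026, -0.0006, 0.2296]
orientation: [3.084, 0.595, 0.003]
contact_force: [1.0, 0.7, 0.0]
opening: 0.0424
finger_force: 0.0
```

Emit:
arm_command(dr=[[0,0,0],[0,0,0],[0,0,0]], offset=[[0,0.03,0],[0,0.03,0],[0,0.03,0]], grip=[0,0,0])

```text
t: 24.7
tool_pos: [0.6128, -0.0267, 0.2284]
orientation: [-3.085, -0.594, -0.0]
contact_force: [0.6, -0.6, -0.7]
opening: 0.0428
finger_force: 0.0
```

```bash
python3 -c "
from h import *
need((.5463,.1401,.142))
snap('side','s6.png');snap('top','t6.png')
I=cv2.imread('pics/s6.png');J=cv2.imread('pics/t6.png')
cv2.imwrite('pics/c6.png',np.hstack([cv2.resize(I[130:430,200:500],(500,500)),cv2.resize(J[220:420,195:315],(300,500))]))"
```

```text
t 24.7 pos [ 0.6128 -0.0267  0.2284] off [ 0.0002 -0.1795  0.0864] F [ 0.6416 -0.6299 -0.7024] open 0.042763002521216925
```

View pics/c6.png

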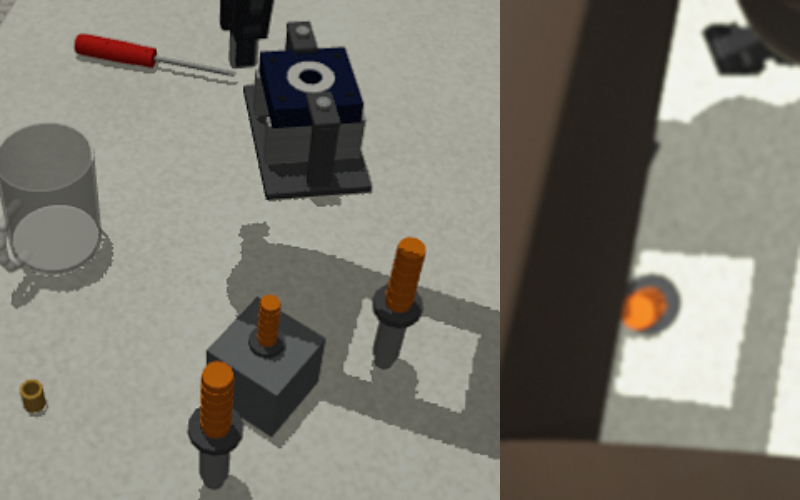

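The picture shows the drift back in its stand with the collar down at (267,343) and the plate bore empty at (310,76). The beaker, new bush and screwdriver look undisturbed, and the gripper is clear. Handing in.

```bash
python3 -c "
from bench import ctrl
print(ctrl.close_job())"
```

```text
the job is handed in; nothing more can be done
None
```

The job is handed in at about 25 s: the worn bush is out of the plate (bore empty; I did not see it in the dish), the highest force I read was about 17 N, reached seating the drift, the drift is back in its stand and released, and the beaker, new bush and screwdriver were not touched.

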